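Refill the foil dispenser

TASK

Refill the wooden foil dispenser: with the fingertips, roll the new roll of foil across the worktop into the open dispenser, over its front rod so that it drops into the cradle between the two rods, then push the open lid over until it is shut. Only push and roll - do not pick the roll up - and leave the other things on the worktop where they stand.

Things in the scene. Friction and masses are not known exactly. Their poses are not given: they have to be found in the camera images.
- foil_roll: New roll of foil: silver-grey cylinder 50 mm across, 200 mm long, blue band round its middle, lying before the dispenser's open side, nearly parallel to it. 0.2-0.42 kg. Rolls easily, coasts some 5 cm when let go; fingertips grip it: moved along with its rim (up its back, over its top) they roll it, pushed straight they may drag it. Origin at its centre, 25 mm up; y along its axis; z starts up.
- dispenser: Pale wooden foil dispenser, fixed: a box 246 mm long (along its y), open to its own -x side, where the roll comes in. Origin on the worktop, midway along, under the cradle's middle line; z up, +x into the box. Back wall at x = 36 to 43 mm, end walls from x = -34 mm back, all 54 mm high; the end walls' inner faces are at y = +-115 mm, so the roll has 15 mm to spare at each end.
- front_rod (a point): Top of the dispenser's front rod, at x = -14.5 mm, y = 0 in the dispenser's frame: a fixed round steel ridge along y that stands 2.5 mm above the floor (rod radius 4 mm, mostly sunk). A roll coming in touches it when its centre is at x = -26 mm, must be rolled over it, and then drops into the cradle.
- cradle (a point): Where the roll's centre lies in the cradle: 25 mm above the worktop, over the dispenser's origin. The cradle is the gap between the front rod and an equal back rod at x = +14.5 mm; the floor there is level with the worktop, and the roll fits between the rods with 2 to 3 mm of play each way.
- lid_hinge (a point): Middle of the lid's hinge line: at x = +39 mm, 58 mm above the worktop in the dispenser's frame; the hinge runs along the dispenser's y.
- lid_edge (a point): Middle of the lid's free edge, on its outer face (the top face when shut), 66 mm from the hinge line. From here the front flap, 26 mm deep, stands at right angles to the panel (pointing down when shut).
- lid (a joint): Angle of the lid: 0 shut (level over the roll), about 1.57 upright; it starts leaning back beyond upright, at 2.0 to 2.3. The panel is 6 mm thick, 246 mm wide, and reaches 69 mm from the hinge line. The stiff hinge keeps it where it is left: about 1 to 2 N at the free edge moves it, and it must be pushed all the way down.
- mug_3: Bystander: dark blue mug, 84 mm across, 96 mm high, left of the work by the coffee machine. Origin under its middle.
- glass: Bystander: clear drinking glass, 80 mm across, 91 mm high, left of the roll. Origin under its middle.
- pepper_mill: Bystander: wooden pepper mill, 58 mm across, 170 mm high, behind the work. Origin under its middle.
- herb_jar: Bystander: green herb jar, 47 mm across, 87 mm high, with a wooden lid, behind the work. Origin under its middle.
- timer: Bystander: red and white kitchen timer, 66 mm across, 60 mm high, behind the work. Origin under its middle.
- scissors: Bystander: scissors, blue handles, 199 mm long, 9 mm high, lying flat left of the roll. Origin under its middle.

How it is judged:
On the way, in this order (a step that is already met when the one before it is completed fails the run):
1. the roll has rolled, not slid: it has turned through more than 115 degrees (angle between foil_roll's own z axis and vertical above 2 rad).
2. the roll lies in the cradle between the rods, the lid still open (x of foil_roll in the frame of dispenser between -0.006 and 0.006 m and distance between foil_roll and cradle below 0.018 m and z of foil_roll in the frame of dispenser below 0.0268 m and value of joint lid above 0.3 rad), for 0.2 s.
At the end, for the whole second after the job is handed in: The roll lies at rest in the cradle, down between the two rods (centre within 6 mm of the cradle's middle line) and between the end walls, and the lid is shut over it (within 0.09 rad, about 6 mm at its edge) (x of foil_roll in the frame of dispenser between -0.006 and 0.006 m and distance between foil_roll and cradle below 0.018 m and z of foil_roll in the frame of dispenser below 0.0268 m and angle between the y axis of foil_roll and the y axis of dispenser, either way round below 0.05 rad and linear speed of foil_roll below 0.02 m/s and value of joint lid below 0.09 rad); the robot touches nothing.
It fails at once if the roll is picked up (its centre more than 60 mm above the worktop) (height (world z) of foil_roll above 0.06 m).
It fails at once if the roll falls off the worktop (height (world z) of foil_roll below 0 m).
It fails at once if one of the bystanders (mug, glass, mill, herb jar, timer, scissors) is moved more than 30 mm (distance of any of mug_3, glass, pepper_mill, herb_jar, timer, scissors from where it was at the start of the episode above 0.03 m).
It also fails if it takes over 64 s, if anything falls off the work surface, if the arm or the gripper's body presses on something with over 40 N, if the wrist force passes 120 N, or if a joint passes its speed limit or range.

ROBOT

A 6-joint arm with a two-finger parallel gripper is mounted at the origin on a cart in front of the work surface, level with it; the furniture and walls round the work are solid. World frame = base frame: x ahead of the robot, y to its left, z up, the work surface at z = 0. Lengths are in m, angles in rad, forces in N, time in s.
With the tool pointing down it reaches from about 0.275 to 1 m from the base axis. Payload 8.4 kg.
Tool frame: the origin (TCP) lies on the centre line of the jaws, within the pads' length; the fingertips stand 17 mm ahead of it and the grasp point (between the pads) lies 2 mm behind it (bot.tcp_to_tips is the z of the fingertips in the tool frame, in m); z points along the fingers, y is the line along which they close (so a half turn about z gives the same grasp; the last joint's range is limited). The gripper opens to 85 mm and grips with 20 to 120 N. Pads are 22 mm wide; open, the fingers measure 114 mm over their backs; the gripper's body (76 mm by 85 mm) begins 54 mm behind the grasp point. The pads swing forward as they close: fully open they stand 13 mm farther back than shut.
Start: joints at [-1.146, 0.353, 1.633, -0, 1.155, -0.002], TCP at [0.259, -0.569, 0.248] pointing down, gripper open.
Joint ranges: [-2.63, 2.63], [-0.92, 2.1], [0.06, 2.66], [-1.3, 4.44], [0, 2.69], [-3.02, 3.02]. Speed limits (rad/s): [2.22, 2.22, 2.79, 3.14, 3.14, 3.14].

INTERFACE

Orientations are given as a unit quaternion [x, y, z, w].
In Python, from workcell import bot, hand, kinematics, get_obs, vision, hand_in gives the robot as it stands. The module is installed in compiled form; this text tells all that it offers. Calls block until the motion is done:
- bot.reach(position, orientation): joint-space move of the TCP to a pose.
- bot.servo_line(position, ori=None, velocity=0.15): straight line of the TCP; ori=None keeps the orientation; velocity is the mean speed in m/s.
- bot.goto_joints(angles): joint-space move.
- hand.move_gripper(opening, strength=None): finger opening in m; strength is the grip in N (None keeps the last); returns when the fingers have stopped.
- bot.dwell(seconds).
- kinematics.solve_ik(position, orientation): joint angles nearest the present ones, or None.
- get_obs(): the state.
- vision.read_camera(name): name is "scene" or "top"; returns a dict with "frame" (480x640x3 uint8, red, green, blue), "intrinsics" (3x3 intrinsics, pixels), "view" (4x4, takes a point from world to camera coordinates). Camera axes: x right, y down, z forward; pixel columns grow to the right and rows downward; lengths in m; the calibration is good to about 2 mm. A picture is of the moment at which its call begins. There is no depth.
A pose or a line that the arm cannot do raises bot.IKError and nothing moves.
- hand_in(): hands the job in; it is judged then, once.
The state is a dict: "time_s": time; "joint_pos": joint angles; "joint_vel": joint speeds; "joint_efforts": joint torques, N m; "position": TCP position; "orientation": TCP orientation; "wrist_force": force on the tool from outside, world axes, zero at the start; "ft_torque": the same for the moment, N m; "gripper_width": finger opening in m; "grip_force": force on a finger pad.
Only numpy, scipy, OpenCV 4.12 (cv2) and the standard library are available. Lean on these libraries where they do the work, as an engineer would, in place of code of your own. Each camera call takes 0.05 s, during which the arm holds its last target. There are 200 camera calls.

## Working session

There is one attempt and no reset: what is moved stays moved. The work goes in short steps, each a Python script; the robot and the scene stay as the last script left them, time stands still between calls to the robot, and variables do not carry over. Pictures are saved under pics/ and viewed, at most 10 in all, crops included, and the job is handed in when it is done.

```bash
mkdir -p pics
python3 - <<'E'
from workcell import vision,get_obs
import cv2,numpy as np
for n in("scene","top"):
    c=vision.read_camera(n); cv2.imwrite(f"pics/{n}0.png",c["frame"][:,:,::-1]); np.savez(f"{n}.npz",K=c["intrinsics"],V=c["view"])
    print(n,c["intrinsics"].tolist(),np.round(c["view"],3).tolist())
o=get_obs();print(o["time_s"],o["orientation"],o["gripper_width"])
E
```

```text
scene [[510.94089723541, 0.0, 315.6550311827093], [0.0, 510.94089723541, 241.65180352789585], [0.0, 0.0, 1.0]] [[0.972, -0.235, -0.012, -0.538], [-0.131, -0.497, -0.858, 0.162], [0.196, 0.835, -0.514, 0.846], [0.0, 0.0, 0.0, 1.0]]
top [[476.4964484241629, 0.0, 311.1969925704741], [0.0, 476.4964484241629, 233.23089348383428], [0.0, 0.0, 1.0]] [[-0.008, -1.0, 0.008, 0.055], [-0.99, 0.007, -0.138, 0.56], [0.138, -0.009, -0.99, 1.153], [0.0, 0.0, 0.0, 1.0]]
0.1 [ 9.77312565e-01  2.11801180e-01 -1.40712393e-04 -6.25260367e-04] 0.08533635475640701
```

View pics/scene0.png

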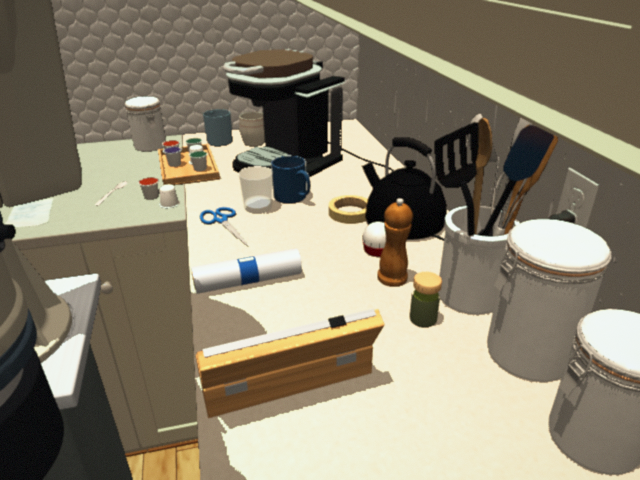

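View pics/top0.png

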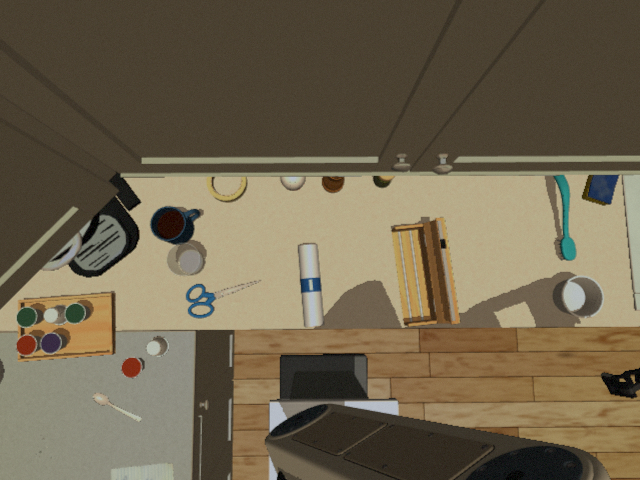

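```bash
cat > h.py <<'E'
import numpy as np,cv2
def ray(n,u,v,z):
    d=np.load(f"{n}.npz");R=d["V"][:3,:3];t=d["V"][:3,3];c=-R.T@t
    r=R.T@np.linalg.inv(d["K"])@[u,v,1.];return c+r*(z-c[2])/r[2]
def proj(n,p):
    d=np.load(f"{n}.npz");q=d["K"]@(d["V"]@np.r_[p,1])[:3];return q[:2]/q[2]
E
python3 - <<'E'
from h import *
im=cv2.imread("pics/top0.png")
cv2.imwrite("pics/crop.png",cv2.resize(im[205:335,290:470],None,fx=4.4,fy=4.4,interpolation=cv2.INTER_CUBIC))
# roll mask in top
hsv=cv2.cvtColor(im,cv2.COLOR_BGR2HSV)
roi=hsv[235:335,294:330]
g=im.astype(int)[235:335,294:330]
m=((g[:,:,2]-g[:,:,0])<20)&(g.max(2)>95)
m=m.astype(np.uint8)
n,l,s,c=cv2.connectedComponentsWithStats(m)
k=1+np.argmax(s[1:,4]);pts=np.argwhere(l==k)[:,::-1]+[294,235]
r=cv2.minAreaRect(pts.astype(np.float32));b=cv2.boxPoints(r);print(s[k],r);print(b)
for p in b: print(ray("top",*p,.025))
print("centre",ray("top",*r[0],.025))
for p in [(311,175),(311,328)]: print(ray("top",*p,0))
E
```

```text
[  7   9  21  83 798] ((311.61572265625, 284.5547790527344), (81.84413146972656, 18.730602264404297), 80.34010314941406)
[[295.5165  245.78444]
 [313.98154 242.64143]
 [327.71494 323.32513]
 [309.2499  326.46814]]
[0.53097747 0.09046988 0.025     ]
[0.53863852 0.04386015 0.025     ]
[0.33807725 0.01170956 0.025     ]
[0.33083408 0.05729663 0.025     ]
centre [0.4334748  0.05065996 0.025     ]
[0.7206737  0.04978376 0.        ]
[0.32564918 0.05282808 0.        ]
```

View pics/crop.png

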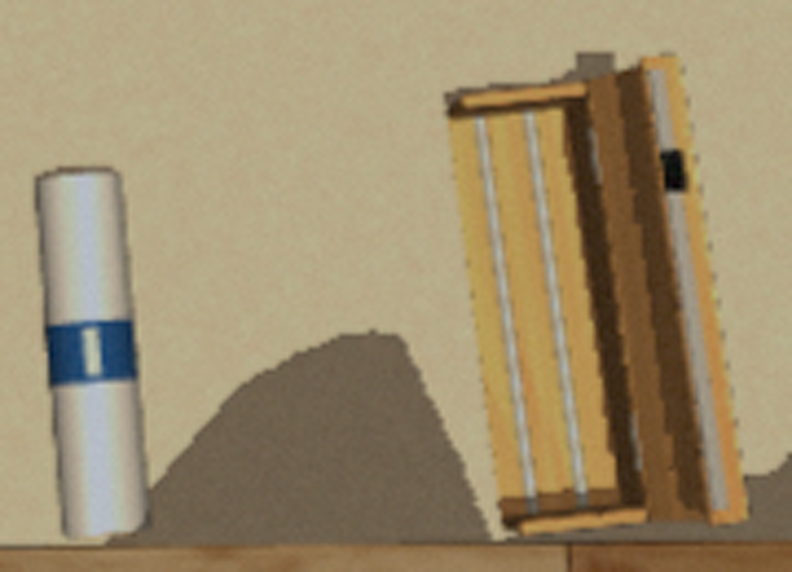

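Run:
```python
from h import *
T=lambda p,z:ray("top",p[0]/4.4+290-.4,p[1]/4.4+205-.4,z)
f1,f2=T((481,118),.0025),T((532,512),.0025);b1,b2=T((530,112),.0025),T((583,505),.0025)
w1=(T((584,90),.054)+T((462,105),.054))/2;w2=(T((645,514),.054)+T((522,528),.054))/2
print(f1,f2,b1,b2,w1,w2)
y=(f1-f2)[:2]/np.linalg.norm(f1-f2)+(b1-b2)[:2]/np.linalg.norm(b1-b2);y/=np.linalg.norm(y)
x=np.array([y[1],-y[0]]); print("ydir",y,"x",x, "rodgap",((b1-f1)[:2]@x))
rc=(f1+f2+b1+b2)[:2]/4; wc=(w1+w2)[:2]/2
O=x*(rc@x)+y*(wc@y); print("O",O,"rods mid y",rc@y-O@y,"wall x",(wc-O)@x,"wall len",(w1-w2)[:2]@y)
r1,r2=T((78,172),.025),T((106,530),.025);print("len",np.linalg.norm(r1-r2))
for r in (r1,r2,(r1+r2)/2,T((92,352),.05)): d=r[:2]-O;print(r,"disp",d@x,d@y)
a=(r1-r2)[:2];print("roll yaw rel", np.arctan2(a@x,a@y))
```

```text
[ 0.5690344  -0.17616744  0.0025    ] [ 0.34113155 -0.19781979  0.0025    ] [ 0.57240528 -0.20511753  0.0025    ] [ 0.34483834 -0.22721578  0.0025    ] [ 0.57321757 -0.19019077  0.054     ] [ 0.3383758  -0.21492807  0.054     ]
ydir [0.99541824 0.09561653] x [ 0.09561653 -0.99541824] rodgap 0.0291397566707239
O [ 0.45571313 -0.20168957] rods mid y 0.0011445079958471438 wall x 0.0008738574673431961 wall len 0.23613108173022757
len 0.20242761922604574
[0.53608668 0.0606689  0.025     ] disp -0.2534713679699144 0.10509110681576077
[0.33416761 0.04632913 0.025     ] disp -0.2585040961145149 -0.09727394123589146
[0.43512714 0.05349901 0.025     ] disp -0.2559877320422147 0.003908582789934626
[0.43260088 0.05359772 0.05      ] disp -0.25632754173489575 0.0014033317506581737
roll yaw rel 0.024864426965700685
```

```bash
cat >> h.py <<'E'
from workcell import bot,hand,get_obs,vision,kinematics,hand_in
from scipy.spatial.transform import Rotation as Rn
O=np.array([.4557,-.2017]);X=np.array([.0956,-.9954]);Y=np.array([.9954,.0956])
def W(x,y,z): return np.r_[O+x*X+y*Y,z]
def Q(yaw=0):  # tool y along the roll axis turned by yaw (about z) from the dispenser's y
    y=Rn.from_euler('z',yaw).apply(np.r_[Y,0]);z=np.array([0,0,-1.]);return Rn.from_matrix(np.c_[np.cross(y,z),y,z]).as_quat()
def F(): o=get_obs();return np.round(o["wrist_force"],1)
def roll(name=None):
    im=vision.read_camera("top")["frame"][:,:,::-1].copy()
    if name: cv2.imwrite(f"pics/{name}.png",im)
    h=cv2.cvtColor(im,cv2.COLOR_BGR2HSV);m=cv2.inRange(h,(100,120,50),(125,255,255));m[:, :280]=0;m[:,460:]=0
    n,l,s,c=cv2.connectedComponentsWithStats(m)
    if n<2: return None
    k=1+np.argmax(s[1:,4]);p=ray("top",*c[k],.045)[:2]-O;return np.round([p@X,p@Y,s[k,4]],4)
E
python3 - <<'E'
from h import *
print(roll(),bot.tcp_to_tips)
q=Q(-.025)
bot.reach(W(-.318,.003,.15),q)
bot.servo_line(W(-.318,.003,.03),velocity=.12)
f0=F();z=.03
while z>.006:
    z-=.003;bot.servo_line(W(-.318,.003,z),velocity=.03)
    if F()[2]-f0[2]>2: break
print("touch z",z,f0,F(),get_obs()["position"],get_obs()["time_s"])
bot.servo_line(W(-.318,.003,z+.006),velocity=.05)
print(roll("t1"))
E
```

```text
[-2.57e-01  2.40e-03  1.88e+02] 0.017
touch z 0.0030000000000000044 [ 0.1 -0.1  0.9] [-3.6 -0.8 20.8] [0.42854252 0.11519263 0.0037981 ] 6.075
[-2.379e-01  4.600e-03  2.400e+01]
```

View pics/t1.png

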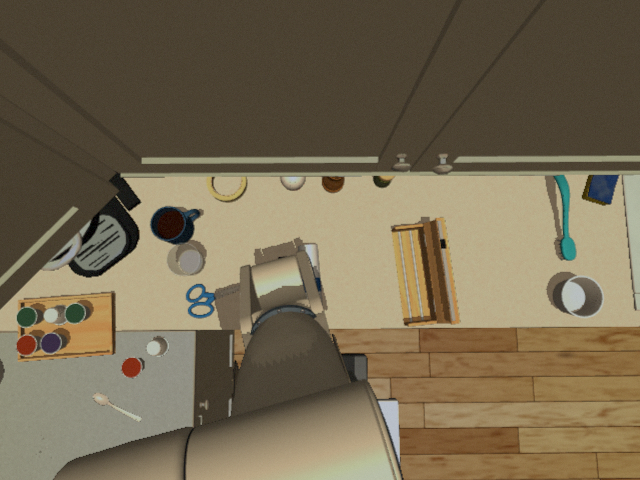

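```bash
cat >> h.py <<'E'
def flick(x,y,d=.05,v=.18,yaw=-.025,gap=.003):
    "roll centre at x,y (dispenser frame), fingers start behind it"
    s=x-.025-.011-gap
    bot.servo_line(W(s,y,.010),Q(yaw),velocity=.08)
    bot.servo_line(W(s+d,y+yaw*d,.010+d),velocity=v)
E
python3 - <<'E'
from h import *
flick(-.256,.003)
print(F())
p=get_obs()["position"]; bot.servo_line([p[0],p[1]+.14,.12],velocity=.25)
bot.dwell(.3)
print(roll("t2"),get_obs()["time_s"])
E
```

```text
[0.3 0.2 0.1]
[-4.21e-02 -4.20e-03  2.36e+02] 8.4833
```

View pics/t2.png

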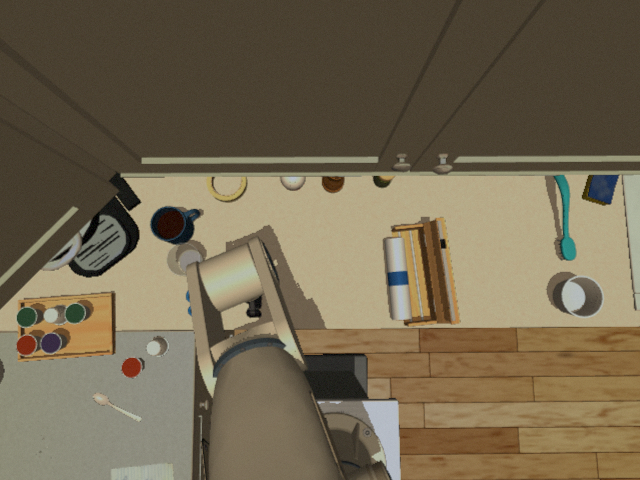

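Run:
```python
from h import *
print(roll())
bot.reach(W(-.11,-.004,.12),Q(0))
bot.servo_line(W(-.11,-.004,.010),velocity=.15)
bot.servo_line(W(-.085,-.004,.007),velocity=.05)
bot.servo_line(W(-.063,-.004,.027),velocity=.05)
print(F())
bot.servo_line(W(-.12,-.004,.035),velocity=.15)
bot.servo_line(W(-.28,-.004,.12),velocity=.25)
print(roll("t3"),get_obs()["time_s"])
cv2.imwrite("pics/t3c.png",cv2.resize(cv2.imread("pics/t3.png")[205:335,290:470],None,fx=4.4,fy=4.4,interpolation=cv2.INTER_CUBIC))
```

```text
[-3.97e-02 -4.30e-03  2.37e+02]
[ 0.9  0.9 -0.1]
[-5.63e-02 -3.90e-03  2.36e+02] 13.3333
```

View pics/t3c.png

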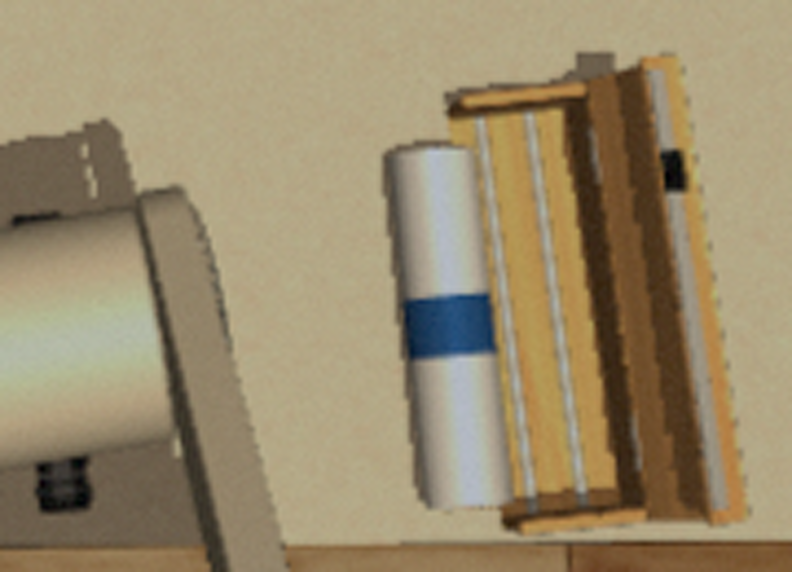

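Run:
```python
from h import *
r=roll();print(r)
bot.reach(W(-.125,-.004,.10),Q(0))
bot.servo_line(W(-.125,-.004,.010),velocity=.18)
flick(r[0],-.004,d=.055,v=.2,yaw=0,gap=.003)
print(F())
bot.servo_line(W(-.20,-.004,.12),velocity=.25)
bot.dwell(.3)
print(roll("t4"),get_obs()["time_s"])
cv2.imwrite("pics/t4c.png",cv2.resize(cv2.imread("pics/t4.png")[205:335,290:470],None,fx=4.4,fy=4.4,interpolation=cv2.INTER_CUBIC))
```

```text
[-5.62e-02 -3.90e-03  2.37e+02]
[-0.  -0.3  0.1]
[-1.40e-03 -4.00e-03  2.37e+02] 16.95
```

View pics/t4c.png

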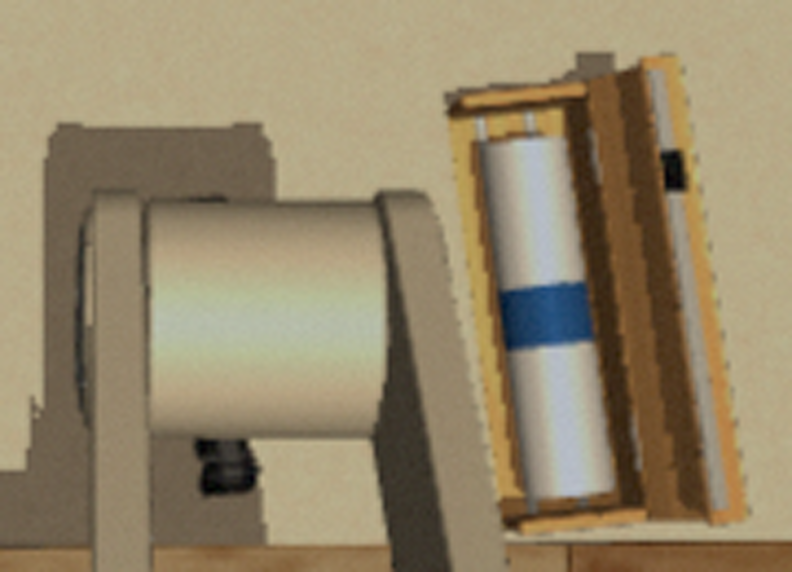

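Run:
```python
from h import *
bot.servo_line(W(-.15,0,.25),Q(0),velocity=.25)
hand.move_gripper(0.0)
bot.reach(W(.135,0,.25),Q(0))
T=.017
bot.servo_line(W(.135,0,.105+T),velocity=.2)
print(F(),get_obs()["position"],get_obs()["time_s"])
f0=F()
for th in np.r_[2.0,np.arange(1.7,.05,-.2),0.]:
    c=np.array([.039,.058])+.050*np.array([-np.cos(th),np.sin(th)])+.005*np.array([np.sin(th),np.cos(th)])
    bot.servo_line(W(c[0]+.011,0,c[1]+T),velocity=.08)
    f=F()-f0;print(round(th,2),np.round(c,3),f)
    if np.abs(f).max()>35: break
else:
    z=c[1]
    while f[2]<20 and z>.055:
        z-=.002;bot.servo_line(W(c[0]+.011,0,z+T),velocity=.03);f=F()-f0;print(round(z,3),f)
print(get_obs()["time_s"])
```

```text
[ 0.7 -0.2 -0.1] [ 0.46940389 -0.33599152  0.12296962] 20.3167
2.0 [0.064 0.101] [-0.5  1.1  0.4]
1.7 [0.05  0.107] [-0.8  0.5  0.1]
1.5 [0.04  0.108] [-0.5 -0.2  0. ]
1.3 [0.03  0.108] [-1.   0.2  0.4]
1.1 [0.021 0.105] [-1.4 -0.4 -0.3]
0.9 [0.012 0.1  ] [-1.2 -0.1  0. ]
0.7 [0.004 0.094] [-0.9  0.6  0.7]
0.5 [-0.002  0.086] [-1.3  0.1  0.7]
0.3 [-0.007  0.078] [-1.   0.6 -0.4]
0.1 [-0.01   0.068] [-0.6  0.1  0.7]
0.0 [-0.011  0.063] [-0.6 -0.1  0.1]
0.061 [-0.3 -0.1  0.3]
0.059 [-8.2  3.4 28.8]
24.5083
```

Run:
```python
from h import *
p=get_obs()["position"];bot.servo_line([p[0],p[1],.25],velocity=.2)
bot.reach(W(-.28,0,.25),Q(0));print(F(),get_obs()["time_s"])
im=np.vstack([vision.read_camera("scene")["frame"][220:430,120:440],cv2.resize(vision.read_camera("top")["frame"][205:335,290:470],(320,231))])
cv2.imwrite("pics/end.png",im[:,:,::-1])
```

```text
[-0.7 -1.2  0.5] 26.6083
```

View pics/end.png

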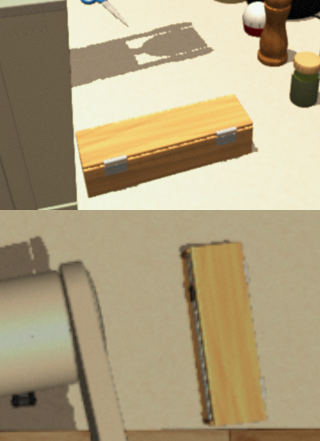

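The picture shows the lid lying flat over the box, with its flap down at the front, and the bystanders where they were. The arm is clear of everything.

```bash
python3 -c "
from workcell import hand_in
print(hand_in())"
```

```text
the job is handed in; nothing more can be done
None
```

The job is handed in at about 27 s on the robot's clock: the foil roll was rolled over the front rod and lay in the cradle when last seen, about 1 mm off the middle line; the lid is pressed shut over it, and no bystander was touched (the hand-in gave back no verdict).

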